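# Dock the side bar against the chess board

### The job

Slide the long wooden side bar over the glass up to the aluminium fence on the near side of the chess board and push it, near one end and near the other as needed, until it lies parallel and flush along the fence, roughly centred, with both spring studs pressed fully in. Push gently: the bar must never bear on the fence with more than 18 N. Keep the bar flat on the table, do not push on the fence or board itself, leave everything else where it stands, and let go at the end.

Things in the scene. Friction and masses are not known exactly. Their poses are not given: they have to be found in the camera images.
- board: Electronic wooden chess board, 300 x 300 mm, 30 mm high, fixed. Origin: at table level under the middle of the edge that faces the robot. x points level into the board (away from the robot), y along that edge (to the robot's left), z up. In front of the edge and parallel to it stands a rigid aluminium fence (angle section), 300 mm long, 24 mm high, with its flange behind.
- stud_l (a joint): Left spring stud: round steel pin, 10 mm across, at y = +90 mm of the board, 15 mm above the table, standing 8 mm out of the fence towards the robot. Reads 0 when fully out, 0.008 (m) when pushed level with the fence face; weak spring (0.3 N), it comes out again if the bar does not hold it in (table friction does). The fence then stops the bar and the force climbs steeply.
- stud_r (a joint): Same, right spring stud at y = -90 mm of the board. The fence is slotted: its flat robot-side face may be set anywhere from 6 to 42 mm in front of the board's edge (x = -0.006 to -0.042 in the board's frame), firmly fixed, always parallel to the edge. The setting is not measured: see it or feel for it.
- bar: Loose plain wooden side bar, 260 mm long (its y), 34 mm wide (its x), 30 mm high, 0.3 to 0.5 kg, lying flat on the glass between robot and fence, askew to it by up to 0.3 rad. Origin: centre of its underside; x points towards the board, +y to its left end, z up. Home: parallel to the fence, its origin 17 mm in front of the fence face. Pressing it down while pushing adds friction.
- knight: Maple chess knight, 68 mm tall, standing on the board. Origin: centre of its foot. Leave alone.
- queen: Black plastic chess queen, 83 mm tall, standing on the board. Origin: centre of its foot. Leave alone.
- pawn: Maple pawn, 46 mm tall, 28 mm foot, standing on the glass off one end of the bar. Origin: centre of its foot. Leave alone.
- tin: Steel tin with twist cap, 79 mm across, 63 mm high, on the left. Origin: centre of its underside. Leave alone.
- coaster: Round ceramic coaster, 100 mm across, 8 mm thick, on the right. Origin: centre of its underside. Leave alone.
- mug: White mug, 80 mm across, 90 mm high, on the right. Origin: centre of its underside. Leave alone.
- clipboard: Grey plastic clipboard, 320 x 230 x 4 mm, with a steel spring clip up to 23 mm high at its far end, lying on the left, long way along its x. Origin: underside, middle of its near short side. Leave alone.
- clock: Chess clock, 90 x 170 x 64 mm, on the right. Origin: centre of its underside. Leave alone.

How it is judged:
By the outcome, as a careful person would: the job done as asked, in the order asked, and still so for the second after the job is handed in, with the robot touching nothing.
It also fails if it takes over 72 s, if anything falls off the work surface, if the arm or the gripper's body presses on something with over 40 N, if the wrist force passes 120 N, or if a joint passes its speed limit or range.

### The arm

A 6-joint arm with a two-finger parallel gripper is mounted at the origin on the work surface. World frame = base frame: x ahead of the robot, y to its left, z up, the work surface at z = 0. Lengths are in m, angles in rad, forces in N, time in s.
With the tool pointing down it reaches from about 0.375 to 0.925 m from the base axis. Payload 5.7 kg.
Tool frame: the origin (TCP) lies where the fingers leave the gripper's body, on its centre line; the fingertips stand 80 mm ahead of it and the grasp point (between the pads) lies 61 mm ahead of it; x points along the fingers, y is the direction in which the jaws open and shut, and the axes are right-handed (so a half turn about x gives the same grasp; the last joint's range is limited). The gripper opens to 88 mm and grips with 3 to 60 N. Pads are 20 mm wide; open, the fingers measure 115 mm over their backs; the gripper's body (75 mm by 178 mm) begins 61 mm behind the grasp point.
Start: joints at [-1.454, 0.359, 1.51, -0, 1.272, -0.115], TCP at [0.138, -0.584, 0.303] pointing down, gripper open.
Joint ranges: [-2.97, 2.97], [-1.01, 2.36], [0.21, 2.38], [-0.96, 4.11], [0.2, 2.71], [-2.98, 2.98]. Speed limits (rad/s): [2.39, 2.39, 3.14, 3.14, 3.14, 3.14].

### API

Orientations are given as a 3x3 rotation matrix whose columns are the frame's x, y, z axes.
In Python, from workcell import bot, optics, models gives the robot as it stands. The module is installed in compiled form; this text tells all that it offers.
- The arm moves only by the tool arm_command, never from a script. Its argument "series" is a list of rows, each an object of numbers: "gripper": the finger opening in m, from 0 to 0.0878; "tx", "ty", "tz": the shift along the world's x, y, z in m; "twist": the turn about the world's z in degrees. A call has 1 to 20 rows; each row shifts and turns the pose as measured when the row begins; what a row does not reach is not made up. A row lasts 1/12 s, in which the tool goes at most 41.7 mm and 7.16 degrees, less where a joint would pass 70% of its speed; a pose out of reach is approached as far as the arm can. A call with a gripper value outside its range is refused whole. The fingers move at their own pace and stop on an object; "newtons" is the grip in N (left out, the last holds). Time passes only in rows, so rows that do not move let the fingers close. It gives the time, the measured TCP pose, the force and the opening at its end, in the units of the state.
- bot.get_state(): the state, without advancing time (a new reading comes with each control period).
- optics.snapshot(name): name is "scene" or "top"; returns a dict with "pixels" (384x512x3 uint8, red, green, blue), "depth" (384x512 float32, m along the optical axis (not along the pixel's ray), 0 where there is no reading), "intrinsics" (3x3 intrinsics, pixels), "rvec" (rotation vector, rad) and "tvec" (3), from world to camera coordinates, as OpenCV has them. Camera axes: x right, y down, z forward; pixel columns grow to the right and rows downward; lengths in m; the calibration is good to about 2 mm. A picture is of the moment at which its call begins.
- bot.close_job(): hands the job in, once; it reports no verdict.
Trained networks look in the newest picture that a camera, given by its name, has taken for a name from the list of things; names that differ only in an ending like _2 or _b are one class to them, and where a whole thing is asked for, a point or a joint stands for the part that bears it (a point fixed in the world has none). Each returns a list of dicts, best first, with "confidence" (0 to 1); they miss things now and then, are a little off and sometimes report something else, mostly with a low value. They report only what shows in the picture. A call takes as long as a camera call.
- models.outline_of(label, camera): "mask" (384x512 bool, what is visible of it) and "extent" ([centre column, centre row, width, height] in pixels, round what is visible of it).
- models.landmark_of(label, camera): "xy" ([column, row] in pixels: a listed point, or the origin of a listed thing).
The state is a dict: "time_s": time; "qpos": joint angles; "joint_vel": joint speeds; "joint_efforts": joint torques, N m; "eef_pos": TCP position; "eef_rot": TCP orientation; "contact_force": force on the tool from outside, world axes, zero at the start; "wrist_torque": the same for the moment, N m; "finger_gap": finger opening in m.
Only numpy, scipy, OpenCV 4.12 (cv2) and the standard library are available. Lean on these libraries where they do the work, as an engineer would, in place of code of your own. Each camera call takes 0.05 s, during which the arm holds its last target.

## Working session

There is one attempt and no reset: what is moved stays moved. The work goes in short steps, Python scripts to look and compute and a tool call to move; the robot and the scene stay as the last step left them, time stands still between calls to the robot, and variables do not carry over. Pictures are saved under pics/ and viewed, and the job is handed in when it is done.

Besides the shell and the picture viewer there is one more tool, called after "Request:" as name(argument=value, ...) on one line, values as JSON. arm_command: Moves the arm, as the interface text tells. Its arguments: {"type":"object","properties":{"series":{"type":"array"},"newtons":{"type":"number"}},"required":["series"]}

```bash
mkdir -p pics; python3 - <<'E'
from workcell import bot,optics
import cv2,numpy as np
for n in("scene","top"):
    s=optics.snapshot(n); cv2.imwrite(f"pics/{n}0.png",cv2.resize(s["pixels"][:,:,::-1],(800,600)))
    np.savez(f"{n}0.npz",**s)
    R=cv2.Rodrigues(s["rvec"])[0]; print(n,s["intrinsics"].tolist(),(-R.T@np.ravel(s["tvec"])).round(3),R.round(2).tolist())
st=bot.get_state(); print({k:np.round(v,3).tolist() for k,v in st.items()})
E
```

```text
scene [[399.42904499177797, 0.0, 257.6735629739334], [0.0, 399.42904499177797, 191.36966096886334], [0.0, 0.0, 1.0]] [ 1.391 -0.053  0.972] [[-0.01, 1.0, 0.01], [0.76, 0.02, -0.65], [-0.65, 0.0, -0.76]]
top [[485.75155382483206, 0.0, 250.74222593365704], [0.0, 485.75155382483206, 188.95954899435057], [0.0, 0.0, 1.0]] [ 0.489 -0.047  1.813] [[-0.01, -1.0, -0.01], [-1.0, 0.01, -0.06], [0.06, 0.01, -1.0]]
{'time_s': 0.1, 'qpos': [-1.454, 0.359, 1.511, 0.0, 1.273, -0.115], 'joint_vel': [-0.0, -0.002, -0.002, 0.001, 0.001, 0.0], 'joint_efforts': [0.0, -51.636, -27.141, 0.068, 0.028, -0.0], 'eef_pos': [0.138, -0.583, 0.302], 'eef_rot': [[-0.0, 0.23, -0.973], [0.002, -0.973, -0.23], [-1.0, -0.002, -0.0]], 'contact_force': [1.284, 0.858, 0.198], 'wrist_torque': [-0.011, 0.006, 0.009], 'finger_gap': 0.088}
```

View pics/scene0.png

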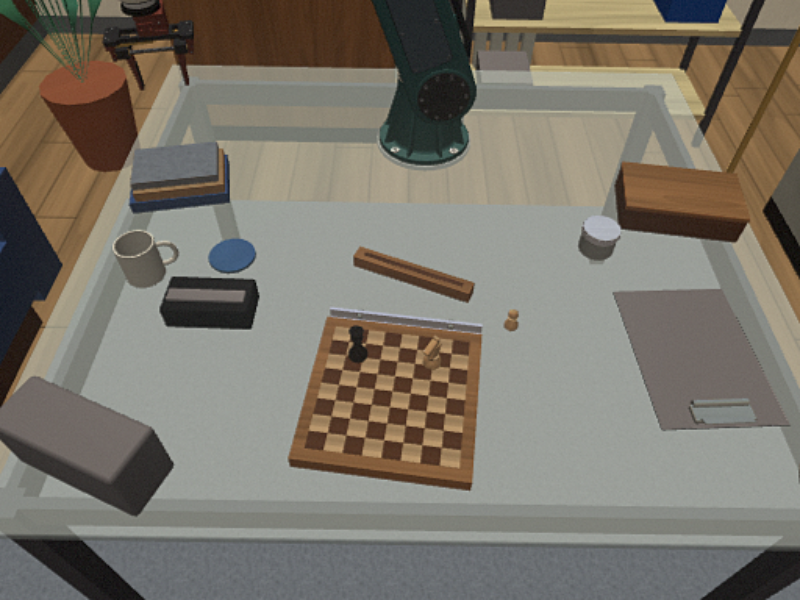

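View pics/top0.png

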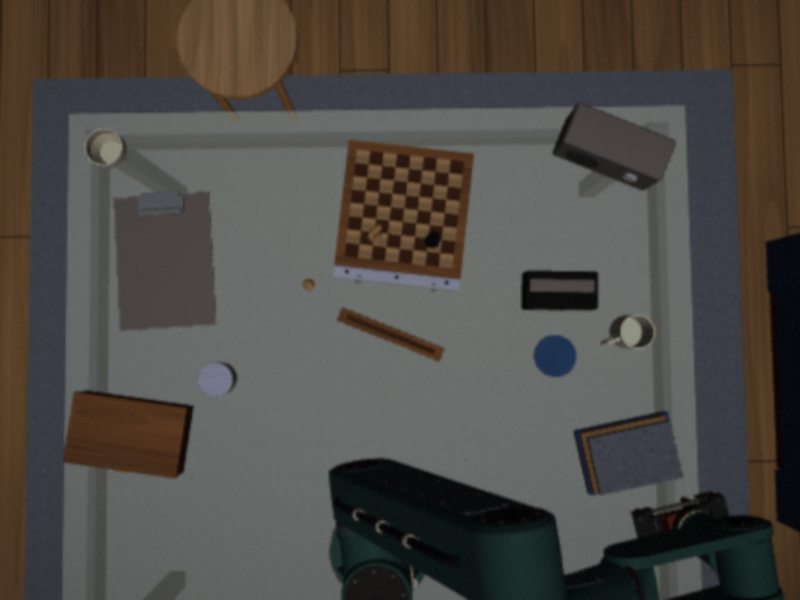

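The views show the bar (top picture ~ (340,314)–(440,354)) askew to the fence, whose near edge runs (333,277)–(460,290). The pawn is at (308,285). Next I measure.

```bash
cat > h.py <<'E'
import numpy as np,cv2
from workcell import bot,optics,models
def ray(s,uv,z):
    R=cv2.Rodrigues(np.array(s["rvec"]))[0];t=np.ravel(s["tvec"]);K=s["intrinsics"]
    uv=np.atleast_2d(np.array(uv,float));d=np.c_[uv,np.ones(len(uv))]@np.linalg.inv(K).T@R
    c=-R.T@t;k=(z-c[2])/d[:,2];return c+d*k[:,None]
def cloud(s):
    h,w=s["depth"].shape;v,u=np.mgrid[:h,:w];d=s["depth"]
    R=cv2.Rodrigues(np.array(s["rvec"]))[0];t=np.ravel(s["tvec"])
    p=np.stack([u,v,np.ones_like(u)],-1)@np.linalg.inv(s["intrinsics"]).T*d[...,None]
    return (p-t)@R
def proj(s,P): return cv2.projectPoints(np.array(P,float).reshape(-1,3),np.array(s["rvec"]),np.array(s["tvec"]),np.array(s["intrinsics"]),None)[0].reshape(-1,2)
E
python3 - <<'E'
from h import *
for n in("scene","top"):
    s=optics.snapshot(n);P=cloud(s)
    for l in("bar","board","stud_l","stud_r","pawn","tin","coaster"):
        o=models.outline_of(l,n)[:1];lm=models.landmark_of(l,n)[:1]
        if o:
            m=o[0]["mask"]
            q=P[m];zz=q[:,2]
            r=cv2.minAreaRect(np.argwhere(m)[:,::-1].astype(np.float32))
            cor=ray(s,cv2.boxPoints(r),0.03)
            print(n,l,round(o[0]["confidence"],2),m.sum(),"medz",np.percentile(zz,[5,50,95]).round(3),"ctr",q.mean(0).round(3))
            if l in("bar","board"): print(cor[:,:2].round(3).tolist())
        if lm: print("   lm",np.round(lm[0]["xy"],1),round(lm[0]["confidence"],2),[ray(s,lm[0]["xy"],z)[0,:2].round(3).tolist() for z in(0,.015)])
    if n=="top": c=s["pixels"][150:250,200:310]
    else: c=s["pixels"][145:245,190:345]
    cv2.imwrite(f"pics/{n}crop.png",cv2.resize(c[:,:,::-1],None,fx=5,fy=5,interpolation=cv2.INTER_CUBIC))
E
```

```text
scene bar 0.83 1037 medz [0.005 0.029 0.034] ctr [ 0.514 -0.029  0.027]
[[0.492, -0.159], [0.431, -0.148], [0.538, 0.098], [0.594, 0.08]]
   lm [264.6 176.6] 0.78 [[0.495, -0.026], [0.509, -0.026]]
scene board 0.73 1013 medz [0.006 0.058 0.09 ] ctr [ 0.508 -0.58   0.056]
[[0.437, -0.681], [0.352, -0.593], [0.512, -0.496], [0.585, -0.582]]
   lm [256.5 210.8] 0.55 [[0.638, -0.051], [0.65, -0.051]]Traceback (most recent call last):
  File "<stdin>", line 5, in <module>
ValueError: it knows: bar, board, clipboard, clock, coaster, knight, mug, pawn, queen, tin
```

```bash
python3 - <<'E'
from h import *
for n in("scene","top"):
    s=optics.snapshot(n);P=cloud(s)
    for l in("bar","board","pawn","tin","coaster"):
        o=models.outline_of(l,n);lm=models.landmark_of(l,n)[:1]
        if l=="bar":
            m=o[0]["mask"];
            if n=="scene": m=m&(P[...,2]>.022)
            ctr=max(cv2.findContours(m.astype(np.uint8),0,1)[0],key=len)
            uv=np.argwhere(m)[:,::-1]
            Q=ray(s,uv,.03)[:,:2].astype(np.float32); print(n,"bar rect",cv2.minAreaRect(Q), "mean",Q.mean(0), "pca",np.degrees(np.arctan2(*np.linalg.svd(Q-Q.mean(0),full_matrices=False)[2][0])))
        for x in o[:2]:
            m=x["mask"];q=P[m];print(n,l,round(x["confidence"],2),m.sum(),q.mean(0).round(3))
        if lm: print("   lm",np.round(lm[0]["xy"],1),round(lm[0]["confidence"],2),ray(s,lm[0]["xy"],0)[0,:2].round(3).tolist())
    if n=="top": c=s["pixels"][150:250,200:310]
    else: c=s["pixels"][145:245,190:345]
    cv2.imwrite(f"pics/{n}crop.png",cv2.resize(c[:,:,::-1],None,fx=5,fy=5,interpolation=cv2.INTER_CUBIC))
E
```

```text
scene bar rect ((0.5077723264694214, -0.031274497509002686), (0.26004621386528015, 0.04360662400722504), 67.57684326171875) mean [ 0.50867957 -0.02618673] pca 22.33252
scene bar 0.6 1092 [ 0.515 -0.027  0.028]
   lm [265.4 177.7] 0.8 [0.5, -0.023]
scene board 0.63 11087 [ 0.816 -0.065  0.033]
   lm [259.9 213. ] 0.57 [0.647, -0.04]
scene pawn 0.53 98 [0.645 0.158 0.042]
   lm [328.6 205.7] 0.56 [0.613, 0.173]
scene tin 0.72 615 [0.418 0.368 0.05 ]
scene tin 0.24 254 [ 0.722 -0.132  0.062]
   lm [147.3 167.1] 0.66 [0.461, -0.42]
scene coaster 0.58 517 [ 0.459 -0.413  0.016]
   lm [150.4 163.4] 0.62 [0.443, -0.413]
top bar rect ((0.5044180750846863, -0.031528547406196594), (0.2558399438858032, 0.03494717925786972), 68.04078674316406) mean [ 0.5034031  -0.03324616] pca -157.97678
top bar 0.59 601 [ 0.503 -0.033  0.033]
   lm [249.4 213.9] 0.83 [0.502, -0.03]
top board 0.67 7058 [ 0.785 -0.064  0.036]
   lm [254.1 174.9] 0.78 [0.648, -0.049]
top pawn 0.63 41 [0.624 0.162 0.03 ]
   lm [251.8 174.5] 0.65 [0.649, -0.04]
top tin 0.62 387 [0.406 0.368 0.076]
top tin 0.26 555 [ 0.504 -0.589  0.048]
   lm [139.2 244.5] 0.65 [0.393, 0.381]
top coaster 0.67 443 [0.405 0.367 0.07 ]
top coaster 0.61 592 [ 0.449 -0.417  0.011]
   lm [350.8 225.5] 0.76 [0.455, -0.406]
```

View pics/topcrop.png

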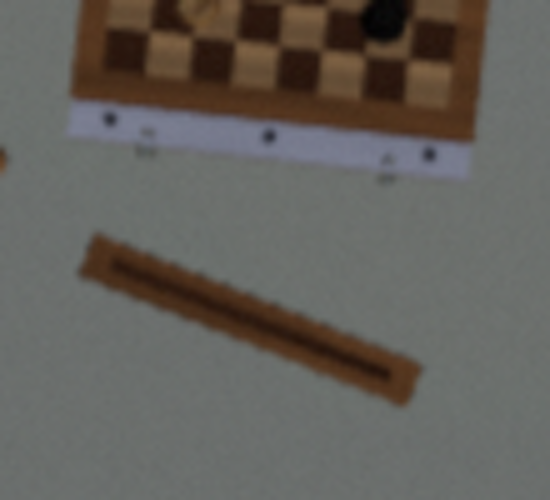

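View pics/scenecrop.png

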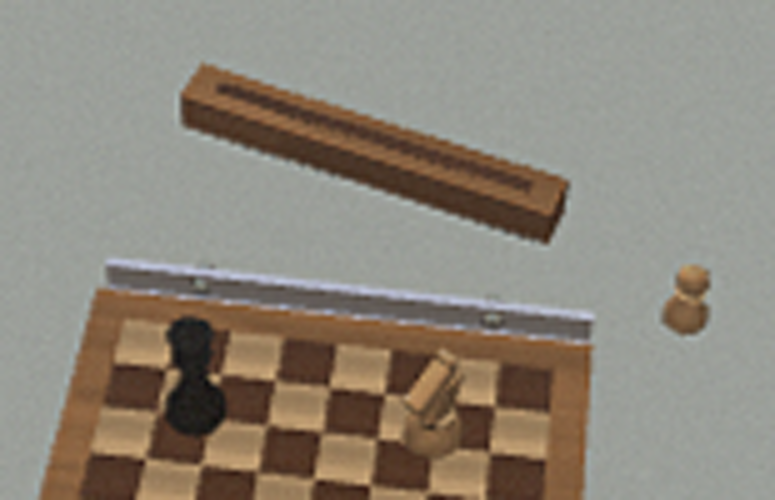

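```bash
python3 - <<'E'
from h import *
s={n:np.load(f"{n}0.npz") for n in("scene","top")}
f=lambda L,u,v:[((a+.5)/5-.5+u,(b+.5)/5-.5+v) for a,b in L]
def show(t,Q):
    a,b=Q[0,:2],Q[1,:2]; d=b-a; print(t,Q[:,:2].round(4).tolist(),"len",np.linalg.norm(d).round(3),"mid",((a+b)/2).round(4),"yaw",np.degrees(np.arctan2(d[0],-d[1])).round(2))
T=s["top"];S=s["scene"]
show("fence top",ray(T,f([(67,136),(470,179)],200,150),.024))
show("edge top",ray(T,f([(72,97),(475,140)],200,150),.03))
show("fence sc",ray(S,f([(593,315),(107,260)],190,145),.024))
show("edge sc",ray(S,f([(590,345),(97,291)],190,145),.03))
show("bar far top",ray(T,f([(97,233),(422,368)],200,150),.03))
show("bar near top",ray(T,f([(79,276),(406,407)],200,150),.03))
show("bar far sc",ray(S,f([(552,214),(182,93)],190,145),.03))
show("bar near sc",ray(S,f([(570,182),(205,64)],190,145),.03))
# fit pose of board-edge via corners
P=cloud(T); 
E
```

```text
fence top [[0.6405, 0.1032], [0.6052, -0.194]] len 0.299 mid [ 0.6229 -0.0454] yaw -6.76
edge top [[0.6688, 0.0988], [0.6336, -0.1977]] len 0.299 mid [ 0.6512 -0.0494] yaw -6.77
fence sc [[0.6414, 0.1052], [0.6048, -0.1919]] len 0.299 mid [ 0.6231 -0.0434] yaw -7.02
edge sc [[0.6688, 0.1008], [0.6342, -0.1949]] len 0.298 mid [ 0.6515 -0.0471] yaw -6.67
bar far top [[0.5682, 0.0811], [0.4666, -0.1562]] len 0.258 mid [ 0.5174 -0.0376] yaw -23.17
bar near top [[0.5367, 0.0945], [0.4383, -0.1441]] len 0.258 mid [ 0.4875 -0.0248] yaw -22.42
bar far sc [[0.566, 0.0842], [0.4656, -0.1541]] len 0.259 mid [ 0.5158 -0.035 ] yaw -22.84
bar near sc [[0.5387, 0.0972], [0.4382, -0.1405]] len 0.258 mid [ 0.4884 -0.0216] yaw -22.93
```

The numbers agree between both cameras and match the sizes. The fence face middle is about (0.623, -0.0445) and the board yaw is -6.8°. The bar centre is about (0.502, -0.030), yaw -22.8°. That puts the bar centred in y, about 105 mm short of home and askew by 16°. 

Plan: keep the jaws open and parallel to the fence and use them as a two-point pusher. The right finger meets the lagging end first.

Request:
arm_command(series=[{"tx": 0.028, "ty": 0.028, "twist": -2.5, "gripper": 0.0878}, {"tx": 0.028, "ty": 0.028, "twist": -2.5}, {"tx": 0.028, "ty": 0.028, "twist": -2.5}, {"tx": 0.028, "ty": 0.028, "twist": -2.5}, {"tx": 0.028, "ty": 0.028, "twist": -2.5}, {"tx": 0.028, "ty": 0.028, "twist": -2.5}, {"tx": 0.028, "ty": 0.028, "twist": -2.5}, {"tx": 0.028, "ty": 0.028, "twist": -2.5}, {"tx": 0.008, "ty": 0.035}, {"tx": 0.008, "ty": 0.035}, {"tx": 0.008, "ty": 0.035}, {"tx": 0.008, "ty": 0.035}, {"tx": 0.008, "ty": 0.035}, {"tx": 0.008, "ty": 0.035}, {"tx": 0.008, "ty": 0.035}])

```text
invalid input
```

Request:
arm_command(series=[{"gripper": 0.0878, "tx": 0.028, "ty": 0.028, "tz": 0, "twist": -2.5}])

```text
time_s: 1.58
eef_pos: [0.1629, -0.5603, 0.3028]
eef_rot: [[-0.002, 0.183, -0.983], [-0.005, -0.983, -0.183], [-1.0, 0.004, 0.003]]
contact_force: [1.0, -1.1, 0.4]
finger_gap: 0.0877
```

Request:
arm_command(series=[{"gripper": 0.0878, "tx": 0.03, "ty": 0.03, "tz": 0, "twist": -2.5}, {"gripper": 0.0878, "tx": 0.03, "ty": 0.03, "tz": 0, "twist": -2.5}, {"gripper": 0.0878, "tx": 0.03, "ty": 0.03, "tz": 0, "twist": -2.5}, {"gripper": 0.0878, "tx": 0.03, "ty": 0.03, "tz": 0, "twist": -2.5}, {"gripper": 0.0878, "tx": 0.03, "ty": 0.03, "tz": 0, "twist": -2.5}, {"gripper": 0.0878, "tx": 0.03, "ty": 0.03, "tz": 0, "twist": -2.5}, {"gripper": 0.0878, "tx": 0.03, "ty": 0.03, "tz": 0, "twist": -2.5}, {"gripper": 0.0878, "tx": 0.008, "ty": 0.035, "tz": 0, "twist": 0}, {"gripper": 0.0878, "tx": 0.008, "ty": 0.035, "tz": 0, "twist": 0}, {"gripper": 0.0878, "tx": 0.008, "ty": 0.035, "tz": 0, "twist": 0}, {"gripper": 0.0878, "tx": 0.008, "ty": 0.035, "tz": 0, "twist": 0}, {"gripper": 0.0878, "tx": 0.008, "ty": 0.035, "tz": 0, "twist": 0}, {"gripper": 0.0878, "tx": 0.008, "ty": 0.035, "tz": 0, "twist": 0}, {"gripper": 0.0878, "tx": 0.008, "ty": 0.035, "tz": 0, "twist": 0}, {"gripper": 0.0878, "tx": 0, "ty": 0, "tz": 0, "twist": 0}])

```text
time_s: 2.83
eef_pos: [0.4324, -0.0906, 0.305]
eef_rot: [[0.006, -0.143, -0.99], [-0.008, -0.99, 0.143], [-1.0, 0.007, -0.007]]
contact_force: [-0.4, -0.2, 0.2]
finger_gap: 0.0877
```

Request:
arm_command(series=[{"gripper": 0.0878, "tx": 0, "ty": 0.02, "tz": -0.03, "twist": 1.4}, {"gripper": 0.0878, "tx": 0, "ty": 0.02, "tz": -0.03, "twist": 0}, {"gripper": 0.0878, "tx": 0, "ty": 0.02, "tz": -0.03, "twist": 0}, {"gripper": 0.0878, "tx": 0, "ty": 0.01, "tz": -0.03, "twist": 0}, {"gripper": 0.0878, "tx": 0, "ty": 0, "tz": -0.03, "twist": 0}, {"gripper": 0.0878, "tx": 0, "ty": 0, "tz": -0.03, "twist": 0}, {"gripper": 0.0878, "tx": 0, "ty": 0, "tz": 0, "twist": 0}])

```text
time_s: 3.42
eef_pos: [0.4371, -0.0179, 0.124]
eef_rot: [[0.023, -0.11, -0.994], [-0.015, -0.994, 0.11], [-1.0, 0.012, -0.025]]
contact_force: [-1.4, -0.2, 0.6]
finger_gap: 0.0879
```

Request:
arm_command(series=[{"gripper": 0.0878, "tx": -0.003, "ty": -0.003, "tz": -0.015, "twist": -0.5}, {"gripper": 0.0878, "tx": -0.002, "ty": 0, "tz": -0.015, "twist": 0}, {"gripper": 0.0878, "tx": 0, "ty": 0, "tz": -0.005, "twist": 0}, {"gripper": 0.0878, "tx": 0, "ty": 0, "tz": 0, "twist": 0}, {"gripper": 0.0878, "tx": 0, "ty": 0, "tz": 0, "twist": 0}])

```text
time_s: 3.83
eef_pos: [0.4346, -0.0234, 0.0907]
eef_rot: [[0.024, -0.12, -0.993], [-0.016, -0.993, 0.119], [-1.0, 0.013, -0.026]]
contact_force: [0.2, -0.6, -0.6]
finger_gap: 0.0878
```

```bash
cat > look.py <<'E'
import sys
from h import *
st=bot.get_state(); print(np.round(st["eef_pos"],4),np.round(st["eef_rot"],3).tolist(),"F",np.round(st["contact_force"],1),"T",np.round(st["wrist_torque"],2),st["time_s"])
s=optics.snapshot("scene");cv2.imwrite(f"pics/{sys.argv[1]}.png",cv2.resize(s["pixels"][130:250,170:345][:,:,::-1],None,fx=4.5,fy=4.5,interpolation=cv2.INTER_CUBIC))
np.savez(sys.argv[1]+".npz",**s)
E
python3 look.py a1
```

```text
[ 0.4346 -0.0234  0.0907] [[0.024, -0.12, -0.993], [-0.016, -0.993, 0.119], [-1.0, 0.013, -0.026]] F [ 0.2 -0.6 -0.6] T [0.05 0.05 0.04] 3.8333
```

View pics/a1.png

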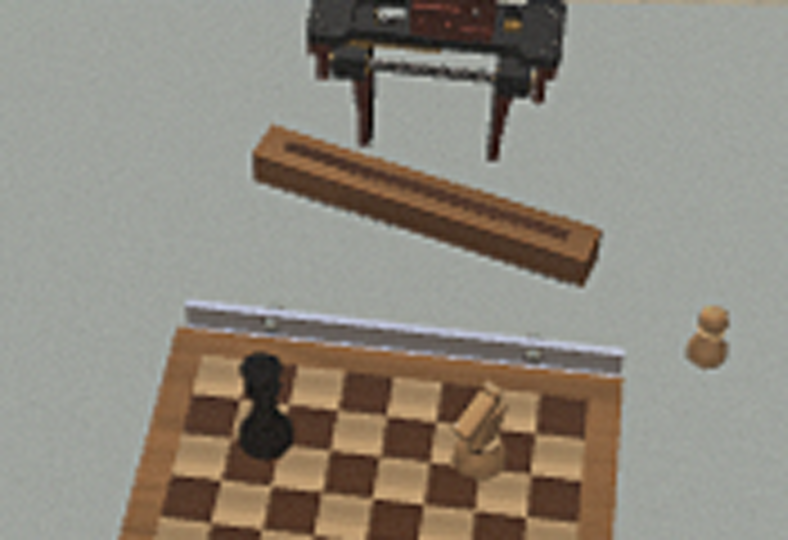

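Request:
arm_command(series=[{"gripper": 0.0878, "tx": 0.005, "ty": -0.0006, "tz": 0, "twist": 0}, {"gripper": 0.0878, "tx": 0.005, "ty": -0.0006, "tz": 0, "twist": 0}, {"gripper": 0.0878, "tx": 0.005, "ty": -0.0006, "tz": 0, "twist": 0}, {"gripper": 0.0878, "tx": 0.005, "ty": -0.0006, "tz": 0, "twist": 0}, {"gripper": 0.0878, "tx": 0.005, "ty": -0.0006, "tz": 0, "twist": 0}, {"gripper": 0.0878, "tx": 0.005, "ty": -0.0006, "tz": 0, "twist": 0}, {"gripper": 0.0878, "tx": 0.005, "ty": -0.0006, "tz": 0, "twist": 0}, {"gripper": 0.0878, "tx": 0.005, "ty": -0.0006, "tz": 0, "twist": 0}, {"gripper": 0.0878, "tx": 0.005, "ty": -0.0006, "tz": 0, "twist": 0}, {"gripper": 0.0878, "tx": 0.005, "ty": -0.0006, "tz": 0, "twist": 0}])

```text
time_s: 4.72
eef_pos: [0.4881, -0.03, 0.0942]
eef_rot: [[0.023, -0.12, -0.992], [-0.016, -0.993, 0.12], [-1.0, 0.013, -0.025]]
contact_force: [-2.6, -0.4, 2.3]
finger_gap: 0.0881
```

```bash
python3 look.py a2
```

```text
[ 0.4881 -0.03    0.0942] [[0.023, -0.12, -0.992], [-0.016, -0.993, 0.12], [-1.0, 0.013, -0.025]] F [-2.6 -0.4  2.3] T [-0.13  0.54 -0.18] 4.7167
```

View pics/a2.png

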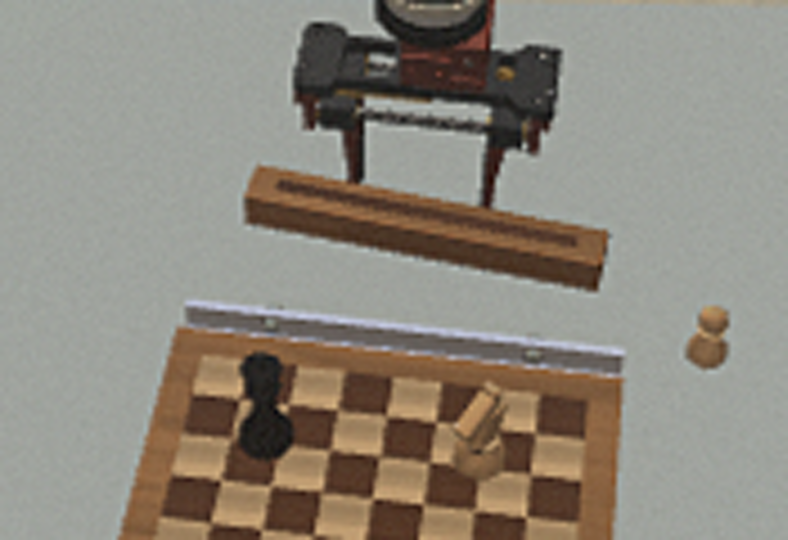

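Request:
arm_command(series=[{"gripper": 0.0878, "tx": 0.004, "ty": -0.0005, "tz": -0.001, "twist": 0}, {"gripper": 0.0878, "tx": 0.004, "ty": -0.0005, "tz": -0.001, "twist": 0}, {"gripper": 0.0878, "tx": 0.004, "ty": -0.0005, "tz": -0.001, "twist": 0}, {"gripper": 0.0878, "tx": 0.004, "ty": -0.0005, "tz": -0.001, "twist": 0}, {"gripper": 0.0878, "tx": 0.004, "ty": -0.0005, "tz": -0.001, "twist": 0}])

```text
time_s: 5.18
eef_pos: [0.5098, -0.0325, 0.0886]
eef_rot: [[0.022, -0.12, -0.993], [-0.016, -0.993, 0.12], [-1.0, 0.013, -0.024]]
contact_force: [-3.3, 0.4, 3.6]
finger_gap: 0.0876
```

```bash
python3 look.py a3
```

```text
[ 0.5098 -0.0325  0.0886] [[0.022, -0.12, -0.993], [-0.016, -0.993, 0.12], [-1.0, 0.013, -0.024]] F [-3.3  0.4  3.6] T [0.06 0.78 0.04] 5.1833
```

View pics/a3.png

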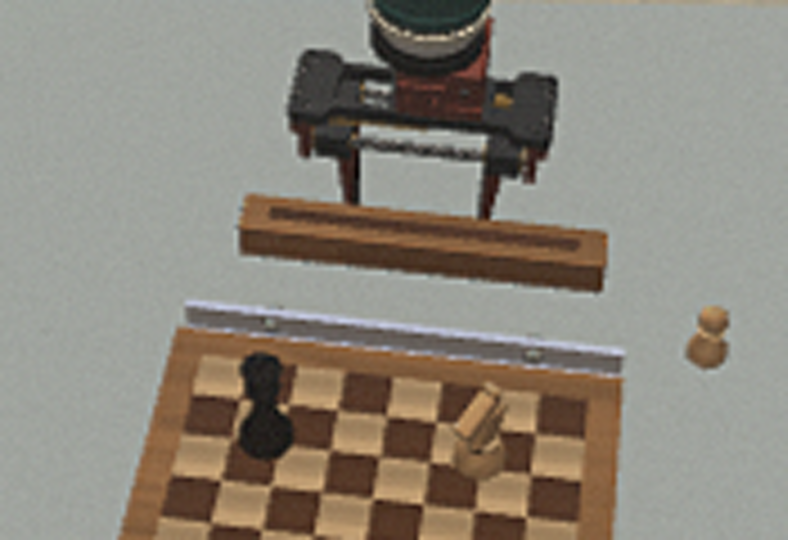

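```bash
cat > m.py <<'E'
from h import *
c,sn=np.cos(np.radians(-6.8)),np.sin(np.radians(-6.8)); F0=np.array([.623,-.0445]); xb=np.array([c,sn]);yb=np.array([-sn,c])
def bar(S,L,z=.03):
    uv=[((a+.5)/4.5-.5+170,(b+.5)/4.5-.5+130) for a,b in L]
    Q=ray(S,uv,z)[:,:2]-F0; return (np.c_[Q@xb,Q@yb]*1000).round(1).tolist()
E
python3 - <<'E'
from m import *
S=np.load("a3.npz")
print("far",bar(S,[(606,262),(240,230)]),"near",bar(S,[(608,232),(246,195)]))
print("fence",bar(S,[(623,350),(185,301)],.024))
E
```

```text
far [[-71.9, 134.4], [-65.4, -123.0]] near [[-100.3, 134.3], [-99.2, -125.0]]
fence [[-0.3, 150.3], [-0.9, -149.5]]
```

Request:
arm_command(series=[{"gripper": 0.0878, "tx": 0.004, "ty": -0.0008, "tz": 0, "twist": 0}, {"gripper": 0.0878, "tx": 0.004, "ty": -0.0008, "tz": 0, "twist": 0}, {"gripper": 0.0878, "tx": 0.004, "ty": -0.0008, "tz": 0, "twist": 0}, {"gripper": 0.0878, "tx": 0.004, "ty": -0.0008, "tz": 0, "twist": 0}, {"gripper": 0.0878, "tx": 0.004, "ty": -0.0008, "tz": 0, "twist": 0}, {"gripper": 0.0878, "tx": 0.004, "ty": -0.0008, "tz": 0, "twist": 0}, {"gripper": 0.0878, "tx": 0.004, "ty": -0.0008, "tz": 0, "twist": 0}, {"gripper": 0.0878, "tx": 0.004, "ty": -0.0008, "tz": 0, "twist": 0}, {"gripper": 0.0878, "tx": 0.004, "ty": -0.0008, "tz": 0, "twist": 0}, {"gripper": 0.0878, "tx": 0.004, "ty": -0.0008, "tz": 0, "twist": 0}, {"gripper": 0.0878, "tx": 0.004, "ty": -0.0008, "tz": 0, "twist": 0}])

```text
time_s: 6.15
eef_pos: [0.5582, -0.0418, 0.088]
eef_rot: [[0.021, -0.119, -0.993], [-0.015, -0.993, 0.119], [-1.0, 0.013, -0.023]]
contact_force: [-4.5, 0.2, 1.6]
finger_gap: 0.0878
```

```bash
python3 look.py a4
```

```text
[ 0.5582 -0.0418  0.088 ] [[0.021, -0.119, -0.993], [-0.015, -0.993, 0.119], [-1.0, 0.013, -0.023]] F [-4.5  0.2  1.6] T [0.18 0.66 0.02] 6.15
```

View pics/a4.png

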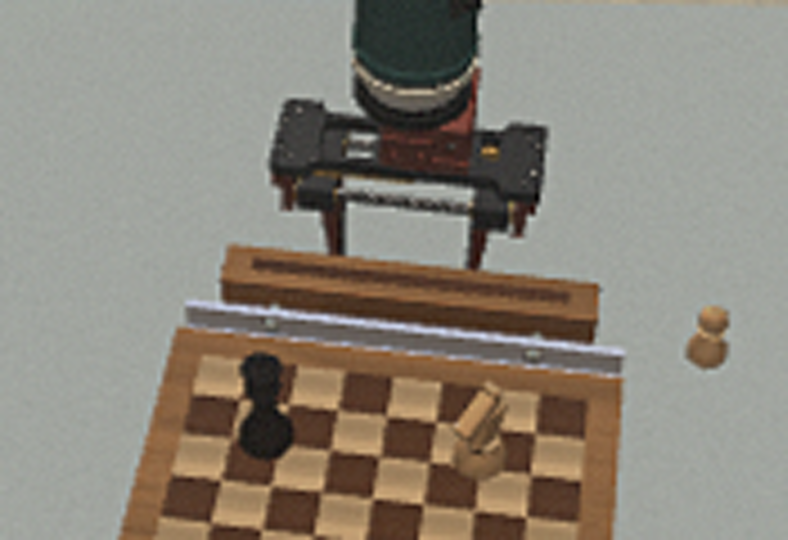

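```bash
python3 - <<'E'
from m import *
S=np.load("a4.npz")
print("far",bar(S,[(598,319),(222,279)]),"near",bar(S,[(600,285),(230,245)]))
E
```

```text
far [[-19.8, 131.8], [-19.0, -126.9]] near [[-50.3, 131.4], [-50.5, -127.3]]
```

Request:
arm_command(series=[{"gripper": 0.0878, "tx": 0.002, "ty": -0.0004, "tz": 0, "twist": 0}, {"gripper": 0.0878, "tx": 0.002, "ty": -0.0004, "tz": 0, "twist": 0}, {"gripper": 0.0878, "tx": 0.002, "ty": -0.0004, "tz": 0, "twist": 0}, {"gripper": 0.0878, "tx": 0.002, "ty": -0.0004, "tz": 0, "twist": 0}])

```text
time_s: 6.53
eef_pos: [0.5675, -0.0437, 0.0881]
eef_rot: [[0.021, -0.119, -0.993], [-0.015, -0.993, 0.119], [-1.0, 0.013, -0.023]]
contact_force: [-4.1, 0.6, 3.3]
finger_gap: 0.0879
```

Request:
arm_command(series=[{"gripper": 0.0878, "tx": 0.001, "ty": -0.0001, "tz": 0, "twist": 0}, {"gripper": 0.0878, "tx": 0.001, "ty": -0.0001, "tz": 0, "twist": 0}])

```text
time_s: 6.7
eef_pos: [0.5694, -0.044, 0.0881]
eef_rot: [[0.02, -0.119, -0.993], [-0.015, -0.993, 0.119], [-1.0, 0.013, -0.022]]
contact_force: [-5.4, -0.3, 3.9]
finger_gap: 0.0872
```

Request:
arm_command(series=[{"gripper": 0.0878, "tx": 0.0006, "ty": -0.0001, "tz": 0, "twist": 0}, {"gripper": 0.0878, "tx": 0.0006, "ty": -0.0001, "tz": 0, "twist": 0}])

```text
time_s: 6.87
eef_pos: [0.5701, -0.0441, 0.0881]
eef_rot: [[0.019, -0.119, -0.993], [-0.015, -0.993, 0.119], [-1.0, 0.013, -0.021]]
contact_force: [-4.4, 0.2, 3.9]
finger_gap: 0.0875
```

Request:
arm_command(series=[{"gripper": 0.0878, "tx": 0.0006, "ty": -0.0001, "tz": 0, "twist": 0}, {"gripper": 0.0878, "tx": 0.0006, "ty": -0.0001, "tz": 0, "twist": 0}])

```text
time_s: 7.03
eef_pos: [0.5706, -0.0441, 0.0881]
eef_rot: [[0.018, -0.119, -0.993], [-0.015, -0.993, 0.118], [-1.0, 0.013, -0.019]]
contact_force: [-4.6, 0.7, 3.7]
finger_gap: 0.0879
```

Request:
arm_command(series=[{"gripper": 0.0878, "tx": 0.0006, "ty": -0.0001, "tz": 0, "twist": 0}])

```text
time_s: 7.12
eef_pos: [0.5708, -0.0442, 0.0881]
eef_rot: [[0.017, -0.119, -0.993], [-0.015, -0.993, 0.118], [-1.0, 0.013, -0.018]]
contact_force: [-4.9, 1.6, 4.2]
finger_gap: 0.0877
```

Request:
arm_command(series=[{"gripper": 0.0878, "tx": 0.001, "ty": -0.0001, "tz": 0, "twist": 0}, {"gripper": 0.0878, "tx": 0.001, "ty": -0.0001, "tz": 0, "twist": 0}])

```text
time_s: 7.28
eef_pos: [0.572, -0.0443, 0.0881]
eef_rot: [[0.015, -0.119, -0.993], [-0.015, -0.993, 0.118], [-1.0, 0.013, -0.017]]
contact_force: [-4.8, -0.1, 3.8]
finger_gap: 0.0879
```

Request:
arm_command(series=[{"gripper": 0.0878, "tx": 0.001, "ty": -0.0001, "tz": 0, "twist": 0}, {"gripper": 0.0878, "tx": 0.001, "ty": -0.0001, "tz": 0, "twist": 0}])

```text
time_s: 7.45
eef_pos: [0.5733, -0.0445, 0.0882]
eef_rot: [[0.014, -0.118, -0.993], [-0.015, -0.993, 0.118], [-1.0, 0.013, -0.015]]
contact_force: [-5.5, 0.8, 3.6]
finger_gap: 0.0876
```

```bash
python3 look.py a5
```

```text
[ 0.5733 -0.0445  0.0882] [[0.014, -0.118, -0.993], [-0.015, -0.993, 0.118], [-1.0, 0.013, -0.015]] F [-5.5  0.8  3.6] T [ 0.12  0.91 -0.  ] 7.45
```

View pics/a5.png

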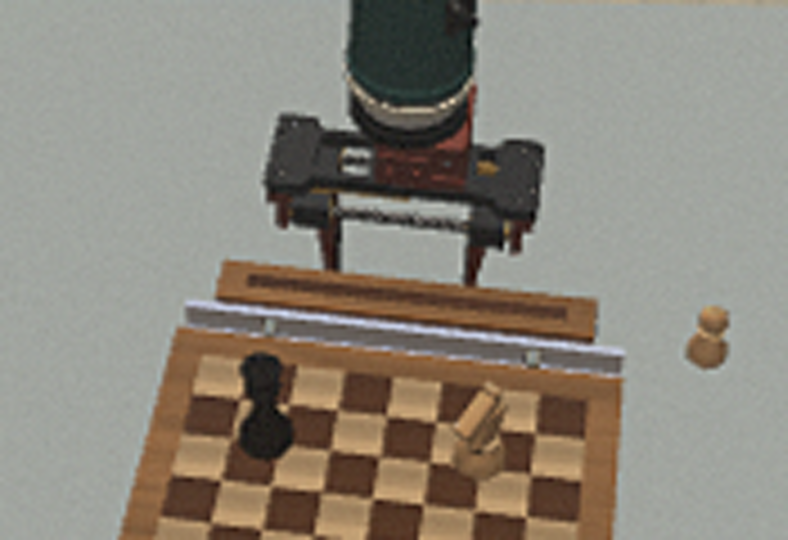

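```bash
python3 - <<'E'
from m import *
S=np.load("a5.npz")
print("near",bar(S,[(598,300),(225,260)]))
E
```

```text
near [[-36.6, 130.8], [-36.3, -128.1]]
```

Request:
arm_command(series=[{"gripper": 0.0878, "tx": 0.0008, "ty": -0.0001, "tz": 0, "twist": 0}, {"gripper": 0.0878, "tx": 0.0008, "ty": -0.0001, "tz": 0, "twist": 0}])

```text
time_s: 7.67
eef_pos: [0.5742, -0.0446, 0.0881]
eef_rot: [[0.012, -0.118, -0.993], [-0.014, -0.993, 0.118], [-1.0, 0.013, -0.014]]
contact_force: [-4.8, 1.1, 4.1]
finger_gap: 0.0875
```

Request:
arm_command(series=[{"gripper": 0.0878, "tx": 0.0008, "ty": -0.0001, "tz": 0, "twist": 0}, {"gripper": 0.0878, "tx": 0.0008, "ty": -0.0001, "tz": 0, "twist": 0}])

```text
time_s: 7.83
eef_pos: [0.5746, -0.0446, 0.0881]
eef_rot: [[0.009, -0.118, -0.993], [-0.014, -0.993, 0.118], [-1.0, 0.013, -0.011]]
contact_force: [-6.6, 0.9, 5.4]
finger_gap: 0.0877
```

Request:
arm_command(series=[{"gripper": 0.0878, "tx": 0.0008, "ty": -0.0001, "tz": 0, "twist": 0}])

```text
time_s: 7.92
eef_pos: [0.5747, -0.0446, 0.088]
eef_rot: [[0.008, -0.118, -0.993], [-0.014, -0.993, 0.118], [-1.0, 0.013, -0.009]]
contact_force: [-5.8, 1.1, 5.4]
finger_gap: 0.0875
```

Request:
arm_command(series=[{"gripper": 0.0878, "tx": 0.0012, "ty": -0.0001, "tz": 0, "twist": 0}])

```text
time_s: 8.0
eef_pos: [0.5749, -0.0446, 0.0879]
eef_rot: [[0.006, -0.118, -0.993], [-0.014, -0.993, 0.118], [-1.0, 0.013, -0.007]]
contact_force: [-7.3, 0.3, 6.0]
finger_gap: 0.0874
```

Request:
arm_command(series=[{"gripper": 0.0878, "tx": 0.0012, "ty": -0.0001, "tz": 0, "twist": 0}])

```text
time_s: 8.08
eef_pos: [0.5751, -0.0446, 0.0879]
eef_rot: [[0.004, -0.118, -0.993], [-0.013, -0.993, 0.118], [-1.0, 0.013, -0.005]]
contact_force: [-6.6, -0.1, 5.7]
finger_gap: 0.088
```

```bash
python3 look.py a6
```

```text
[ 0.5751 -0.0446  0.0879] [[0.004, -0.118, -0.993], [-0.013, -0.993, 0.118], [-1.0, 0.013, -0.005]] F [-6.6 -0.1  5.7] T [ 0.    1.19 -0.03] 8.0833
```

View pics/a6.png

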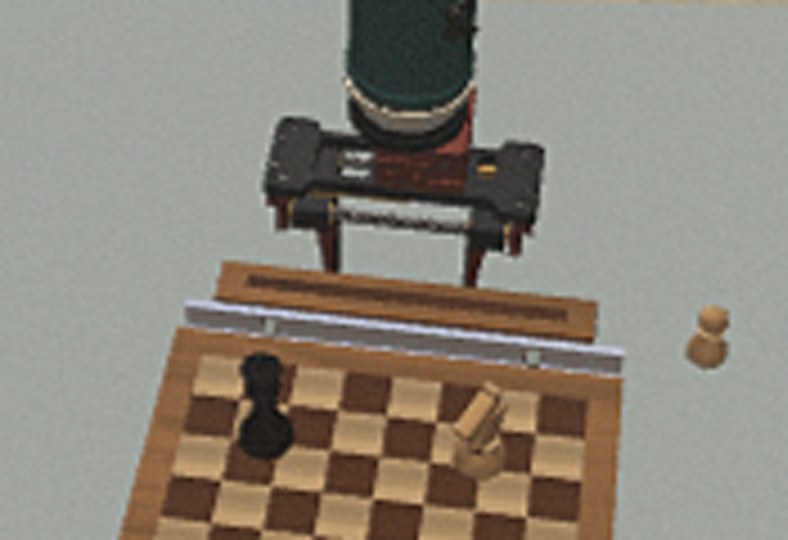

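Request:
arm_command(series=[{"gripper": 0.0878, "tx": -0.004, "ty": 0.0004, "tz": 0.001, "twist": 0}, {"gripper": 0.0878, "tx": -0.004, "ty": 0.0004, "tz": 0.001, "twist": 0}, {"gripper": 0.0878, "tx": 0, "ty": 0, "tz": 0.0, "twist": 0}])

```text
time_s: 8.38
eef_pos: [0.5704, -0.0445, 0.0905]
eef_rot: [[0.012, -0.119, -0.993], [-0.015, -0.993, 0.118], [-1.0, 0.013, -0.013]]
contact_force: [0.9, -0.2, -0.0]
finger_gap: 0.0877
```

Request:
arm_command(series=[{"gripper": 0.0878, "tx": 0.002, "ty": -0.0002, "tz": 0, "twist": 0}, {"gripper": 0.0878, "tx": 0.002, "ty": -0.0002, "tz": 0, "twist": 0}, {"gripper": 0.0878, "tx": 0.001, "ty": -0.0001, "tz": 0, "twist": 0}, {"gripper": 0.0878, "tx": 0.0007, "ty": -0.0001, "tz": 0, "twist": 0}, {"gripper": 0.0878, "tx": 0.0007, "ty": -0.0001, "tz": 0, "twist": 0}])

```text
time_s: 8.8
eef_pos: [0.5751, -0.045, 0.0906]
eef_rot: [[0.007, -0.12, -0.993], [-0.014, -0.993, 0.12], [-1.0, 0.013, -0.009]]
contact_force: [-4.4, 0.8, 3.6]
finger_gap: 0.0882
```

Request:
arm_command(series=[{"gripper": 0.0878, "tx": 0.0012, "ty": -0.0001, "tz": 0.0005, "twist": 0}])

```text
time_s: 8.88
eef_pos: [0.5753, -0.045, 0.0907]
eef_rot: [[0.005, -0.12, -0.993], [-0.014, -0.993, 0.12], [-1.0, 0.013, -0.006]]
contact_force: [-4.7, -0.7, -0.6]
finger_gap: 0.0877
```

Request:
arm_command(series=[{"gripper": 0.0878, "tx": 0.0012, "ty": -0.0001, "tz": 0.0005, "twist": 0}])

```text
time_s: 8.97
eef_pos: [0.5755, -0.045, 0.0907]
eef_rot: [[0.002, -0.12, -0.993], [-0.013, -0.993, 0.12], [-1.0, 0.013, -0.004]]
contact_force: [-5.0, -0.3, -0.8]
finger_gap: 0.0882
```

Request:
arm_command(series=[{"gripper": 0.0878, "tx": 0.0012, "ty": -0.0001, "tz": 0, "twist": 0}])

```text
time_s: 9.05
eef_pos: [0.5757, -0.045, 0.0904]
eef_rot: [[-0.0, -0.12, -0.993], [-0.013, -0.993, 0.12], [-1.0, 0.013, -0.001]]
contact_force: [-6.3, -0.1, 5.0]
finger_gap: 0.0876
```

Request:
arm_command(series=[{"gripper": 0.0878, "tx": 0.0012, "ty": -0.0001, "tz": 0, "twist": 0}])

```text
time_s: 9.13
eef_pos: [0.5759, -0.045, 0.0903]
eef_rot: [[-0.003, -0.121, -0.993], [-0.013, -0.993, 0.121], [-1.0, 0.013, 0.001]]
contact_force: [-6.4, -0.4, 4.9]
finger_gap: 0.0876
```

Request:
arm_command(series=[{"gripper": 0.0878, "tx": 0.002, "ty": -0.0002, "tz": 0.0004, "twist": 0}])

```text
time_s: 9.22
eef_pos: [0.5762, -0.045, 0.0903]
eef_rot: [[-0.007, -0.121, -0.993], [-0.012, -0.993, 0.121], [-1.0, 0.013, 0.005]]
contact_force: [-8.8, -0.5, 4.6]
finger_gap: 0.0881
```

Request:
arm_command(series=[{"gripper": 0.0878, "tx": 0.0025, "ty": -0.0003, "tz": 0.0004, "twist": 0}])

```text
time_s: 9.3
eef_pos: [0.5766, -0.045, 0.0903]
eef_rot: [[-0.012, -0.121, -0.993], [-0.012, -0.993, 0.121], [-1.0, 0.013, 0.01]]
contact_force: [-10.5, -0.4, 6.9]
finger_gap: 0.0876
```

```bash
python3 look.py a7; python3 - <<'E'
from h import *
s=optics.snapshot("scene")
cv2.imwrite("pics/a7z.png",cv2.resize(s["pixels"][183:215,205:315][:,:,::-1],None,fx=7,fy=7,interpolation=cv2.INTER_CUBIC))
E
```

```text
[ 0.5766 -0.045   0.0903] [[-0.012, -0.121, -0.993], [-0.012, -0.993, 0.121], [-1.0, 0.013, 0.01]] F [-10.5  -0.4   6.9] T [-0.17  1.6  -0.35] 9.3
```

View pics/a7z.png

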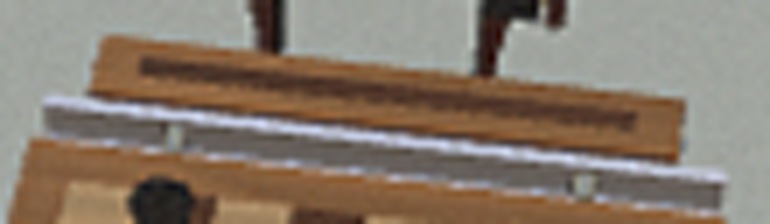

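Force climbs steeply (10.5 N) with the tips standing still at x≈0.5756, so the bar is on the fence. In the picture both stud tails stick out behind the fence (175,135 and 585,185). Next I press lightly near each end to check it is flush.

Request:
arm_command(series=[{"gripper": 0.0878, "tx": -0.006, "ty": 0.0007, "tz": 0, "twist": 0}, {"gripper": 0.0878, "tx": -0.006, "ty": 0.0007, "tz": 0, "twist": 0}, {"gripper": 0.0878, "tx": -0.0024, "ty": -0.02, "tz": 0, "twist": 0}, {"gripper": 0.0878, "tx": -0.0024, "ty": -0.02, "tz": 0, "twist": 0}, {"gripper": 0.0878, "tx": -0.0024, "ty": -0.018, "tz": 0, "twist": 0}, {"gripper": 0.0878, "tx": 0, "ty": 0, "tz": 0, "twist": 0}, {"gripper": 0.0878, "tx": 0, "ty": 0, "tz": 0, "twist": 0}])

```text
time_s: 9.98
eef_pos: [0.5639, -0.104, 0.0921]
eef_rot: [[0.008, -0.118, -0.993], [-0.016, -0.993, 0.118], [-1.0, 0.015, -0.009]]
contact_force: [0.3, -0.0, 0.2]
finger_gap: 0.0882
```

```bash
python3 look.py a8; python3 - <<'E'
from m import *
st=bot.get_state(); R=np.array(st["eef_rot"]); tip=np.array(st["eef_pos"])+R[:,0]*.08
d=tip[:2]-F0; print("tip xb,yb mm",d@xb*1000,d@yb*1000)
E
```

```text
[ 0.5639 -0.104   0.0921] [[0.008, -0.118, -0.993], [-0.016, -0.993, 0.118], [-1.0, 0.015, -0.009]] F [ 0.3 -0.   0.2] T [ 0.06  0.05 -0.01] 9.9833
tip xb,yb mm -50.624739250504014 -67.19439816788332
```

View pics/a8.png

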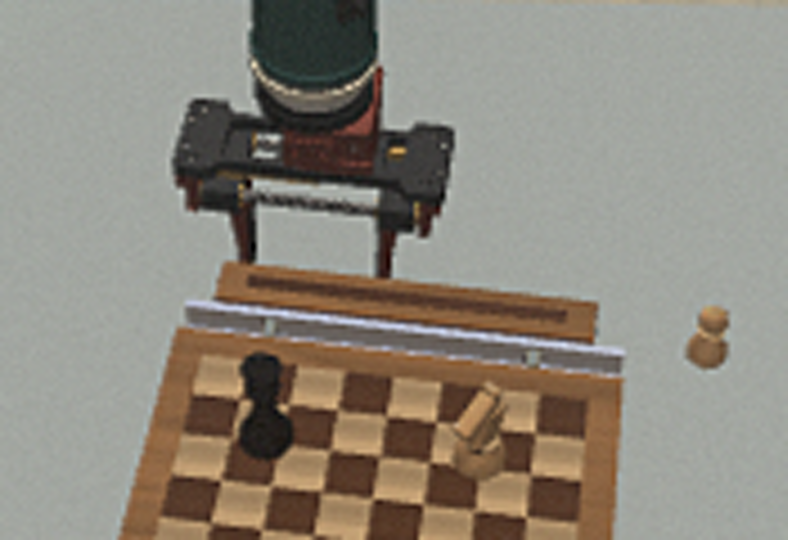

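Request:
arm_command(series=[{"gripper": 0.0878, "tx": 0.0015, "ty": 0.013, "tz": 0, "twist": 0}, {"gripper": 0.0878, "tx": 0.001, "ty": 0, "tz": 0, "twist": 0}, {"gripper": 0.0878, "tx": 0.001, "ty": -0.0001, "tz": 0, "twist": 0}, {"gripper": 0.0878, "tx": 0.001, "ty": -0.0001, "tz": 0, "twist": 0}])

```text
time_s: 10.37
eef_pos: [0.5696, -0.0871, 0.0924]
eef_rot: [[0.009, -0.115, -0.993], [-0.015, -0.993, 0.115], [-1.0, 0.014, -0.011]]
contact_force: [-4.4, -1.4, 1.7]
finger_gap: 0.0878
```

Request:
arm_command(series=[{"gripper": 0.0878, "tx": 0.001, "ty": -0.0001, "tz": 0, "twist": 0}, {"gripper": 0.0878, "tx": 0.001, "ty": -0.0001, "tz": 0, "twist": 0}])

```text
time_s: 10.53
eef_pos: [0.5699, -0.086, 0.092]
eef_rot: [[0.005, -0.113, -0.994], [-0.015, -0.993, 0.113], [-1.0, 0.014, -0.007]]
contact_force: [-2.6, -1.0, 1.3]
finger_gap: 0.0875
```

Request:
arm_command(series=[{"gripper": 0.0878, "tx": 0.0015, "ty": -0.0004, "tz": 0.0003, "twist": 0}])

```text
time_s: 10.62
eef_pos: [0.5702, -0.0859, 0.0919]
eef_rot: [[0.002, -0.113, -0.994], [-0.014, -0.993, 0.113], [-1.0, 0.014, -0.004]]
contact_force: [-6.0, -0.6, 2.5]
finger_gap: 0.088
```

Request:
arm_command(series=[{"gripper": 0.0878, "tx": 0.002, "ty": -0.0004, "tz": 0.0003, "twist": 0}])

```text
time_s: 10.7
eef_pos: [0.5705, -0.086, 0.092]
eef_rot: [[-0.002, -0.113, -0.994], [-0.014, -0.993, 0.113], [-1.0, 0.014, 0.0]]
contact_force: [-7.0, -0.3, 4.4]
finger_gap: 0.0881
```

Request:
arm_command(series=[{"gripper": 0.0878, "tx": 0.0023, "ty": -0.0004, "tz": 0.0003, "twist": 0}])

```text
time_s: 10.78
eef_pos: [0.5708, -0.086, 0.092]
eef_rot: [[-0.006, -0.114, -0.993], [-0.013, -0.993, 0.114], [-1.0, 0.013, 0.005]]
contact_force: [-7.9, -0.5, 5.9]
finger_gap: 0.0878
```

Request:
arm_command(series=[{"gripper": 0.0878, "tx": -0.006, "ty": 0.0007, "tz": 0, "twist": -0.2}, {"gripper": 0.0878, "tx": -0.006, "ty": 0.0007, "tz": 0, "twist": 0}, {"gripper": 0.0878, "tx": 0.0024, "ty": 0.02, "tz": 0, "twist": 0}, {"gripper": 0.0878, "tx": 0.0024, "ty": 0.02, "tz": 0, "twist": 0}, {"gripper": 0.0878, "tx": 0.0024, "ty": 0.02, "tz": 0, "twist": 0}, {"gripper": 0.0878, "tx": 0.0024, "ty": 0.02, "tz": 0, "twist": 0}, {"gripper": 0.0878, "tx": 0, "ty": 0, "tz": 0, "twist": 0}, {"gripper": 0.0878, "tx": 0, "ty": 0, "tz": 0, "twist": 0}])

```text
time_s: 11.45
eef_pos: [0.5711, -0.0034, 0.093]
eef_rot: [[0.006, -0.121, -0.993], [-0.014, -0.993, 0.12], [-1.0, 0.013, -0.008]]
contact_force: [0.5, 0.7, -0.2]
finger_gap: 0.0877
```

```bash
cat > tip.py <<'E'
from m import *
st=bot.get_state(); R=np.array(st["eef_rot"]); tip=np.array(st["eef_pos"])+R[:,0]*.08
d=tip[:2]-F0; print("tip xb,yb mm",d@xb*1000,d@yb*1000,"yaw",np.degrees(np.arctan2(R[0,1],-R[1,1])))
E
python3 tip.py
```

```text
tip xb,yb mm -55.79939880327797 33.610433798116894 yaw -6.923642441603943
```

Advance about 7 mm, drifting 8 mm to the left first.

Request:
arm_command(series=[{"gripper": 0.0878, "tx": 0.003, "ty": 0.008, "tz": 0, "twist": 0}, {"gripper": 0.0878, "tx": 0.002, "ty": -0.0002, "tz": 0, "twist": 0}, {"gripper": 0.0878, "tx": 0.0, "ty": 0, "tz": 0, "twist": 0}])

```text
time_s: 11.7
eef_pos: [0.577, 0.0037, 0.0932]
eef_rot: [[0.008, -0.121, -0.993], [-0.014, -0.993, 0.121], [-1.0, 0.013, -0.01]]
contact_force: [-0.2, 0.1, -0.2]
finger_gap: 0.0878
```

```bash
python3 tip.py
```

```text
tip xb,yb mm -50.62398619849891 41.35747290929483 yaw -6.956244465685086
```

Request:
arm_command(series=[{"gripper": 0.0878, "tx": 0.001, "ty": -0.0001, "tz": 0, "twist": 0}, {"gripper": 0.0878, "tx": 0.001, "ty": -0.0001, "tz": 0, "twist": 0}, {"gripper": 0.0878, "tx": 0.001, "ty": -0.0001, "tz": 0, "twist": 0}])

```text
time_s: 11.95
eef_pos: [0.5803, 0.0019, 0.0932]
eef_rot: [[0.008, -0.123, -0.992], [-0.014, -0.992, 0.122], [-1.0, 0.013, -0.01]]
contact_force: [0.6, -0.5, 0.2]
finger_gap: 0.0879
```

Request:
arm_command(series=[{"gripper": 0.0878, "tx": 0.001, "ty": -0.0001, "tz": 0, "twist": 0}, {"gripper": 0.0878, "tx": 0.0012, "ty": -0.0001, "tz": 0, "twist": 0}])

```text
time_s: 12.12
eef_pos: [0.5812, 0.0013, 0.0929]
eef_rot: [[0.005, -0.124, -0.992], [-0.014, -0.992, 0.124], [-1.0, 0.013, -0.007]]
contact_force: [-3.4, 1.5, 3.3]
finger_gap: 0.0881
```

Request:
arm_command(series=[{"gripper": 0.0878, "tx": 0.0015, "ty": -0.0002, "tz": 0.0003, "twist": 0}])

```text
time_s: 12.2
eef_pos: [0.5815, 0.0012, 0.0929]
eef_rot: [[0.002, -0.124, -0.992], [-0.013, -0.992, 0.124], [-1.0, 0.013, -0.004]]
contact_force: [-3.5, 1.7, 2.0]
finger_gap: 0.088
```

Request:
arm_command(series=[{"gripper": 0.0878, "tx": 0.002, "ty": -0.0002, "tz": 0.0003, "twist": 0}])

```text
time_s: 12.28
eef_pos: [0.5818, 0.0012, 0.0929]
eef_rot: [[-0.002, -0.124, -0.992], [-0.013, -0.992, 0.124], [-1.0, 0.013, 0.0]]
contact_force: [-6.2, 1.1, 4.8]
finger_gap: 0.0878
```

```bash
python3 tip.py
```

```text
tip xb,yb mm -46.38417597321492 39.48302443707606 yaw -7.106073031571296
```

Request:
arm_command(series=[{"gripper": 0.0878, "tx": 0.0023, "ty": -0.0002, "tz": 0.0003, "twist": 0}])

```text
time_s: 12.37
eef_pos: [0.5821, 0.0012, 0.0929]
eef_rot: [[-0.006, -0.123, -0.992], [-0.012, -0.992, 0.123], [-1.0, 0.013, 0.005]]
contact_force: [-7.7, 1.1, 5.0]
finger_gap: 0.0879
```

```bash
python3 tip.py
```

```text
tip xb,yb mm -46.44390980699849 39.48888094128604 yaw -7.090288410618365
```

Request:
arm_command(series=[{"gripper": 0.0878, "tx": -0.006, "ty": 0.0007, "tz": 0, "twist": 0}, {"gripper": 0.0878, "tx": -0.02, "ty": 0.002, "tz": 0, "twist": 0}, {"gripper": 0.0878, "tx": -0.03, "ty": 0.003, "tz": 0, "twist": 0}, {"gripper": 0.0878, "tx": -0.03, "ty": 0, "tz": 0, "twist": 0}, {"gripper": 0.0878, "tx": -0.03, "ty": 0, "tz": 0.03, "twist": 0}, {"gripper": 0.0878, "tx": 0, "ty": 0, "tz": 0.04, "twist": 0}, {"gripper": 0.0878, "tx": 0, "ty": 0, "tz": 0.04, "twist": 0}, {"gripper": 0.0878, "tx": 0, "ty": 0, "tz": 0.03, "twist": 0}, {"gripper": 0.0878, "tx": 0, "ty": 0, "tz": 0, "twist": 0}])

```text
time_s: 13.12
eef_pos: [0.4625, 0.0062, 0.2355]
eef_rot: [[0.001, -0.123, -0.992], [-0.014, -0.992, 0.123], [-1.0, 0.014, -0.002]]
contact_force: [1.7, -0.3, 0.2]
finger_gap: 0.0878
```

```bash
python3 look.py b1; python3 - <<'E'
from m import *
s=optics.snapshot("scene")
cv2.imwrite("pics/b1z.png",cv2.resize(s["pixels"][180:220,205:315][:,:,::-1],None,fx=7,fy=7,interpolation=cv2.INTER_CUBIC))
E
```

```text
[0.4625 0.0062 0.2355] [[0.001, -0.123, -0.992], [-0.014, -0.992, 0.123], [-1.0, 0.014, -0.002]] F [ 1.7 -0.3  0.2] T [ 0.03 -0.12  0.03] 13.1167
```

View pics/b1z.png

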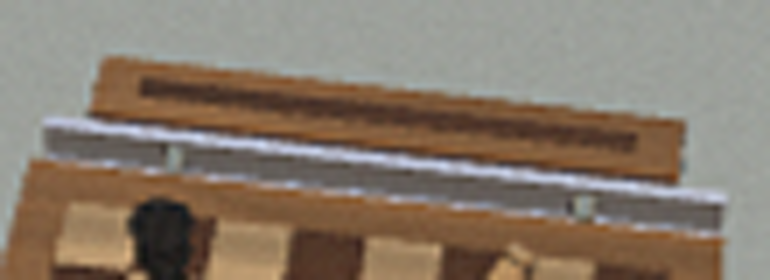

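View pics/b1.png

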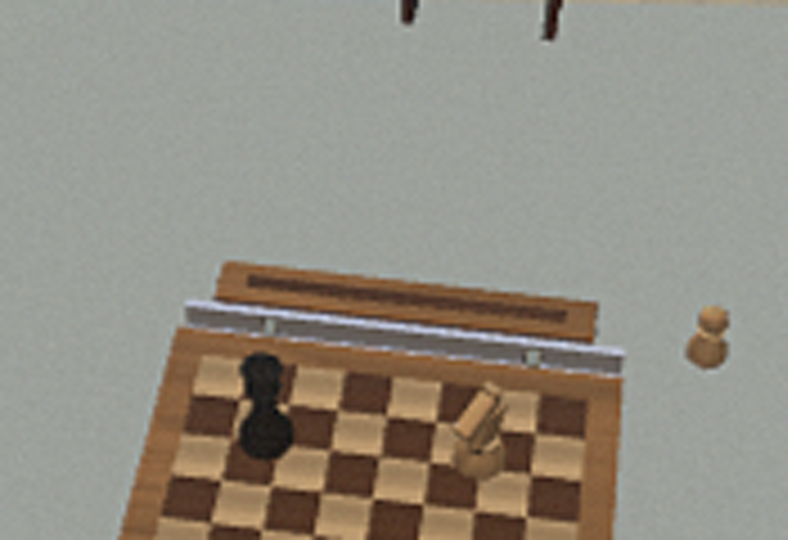

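The picture shows the bar parallel along the fence, with about equal fence overhang at both ends and the pieces and pawn untouched. I'll do a sub-pixel edge check before handing in.

```bash
python3 - <<'E'
from m import *
for n in("scene","top"):
    ims=[]
    for _ in range(4):
        s=optics.snapshot(n); ims.append(s["pixels"].astype(np.float32))
    im=np.mean(ims,0)
    def edge(ys,x0,z,w,ch):
        out=[]
        for y in ys:
            xs=np.arange(x0-w,x0+w,.0004)
            P=np.c_[F0+xs[:,None]*xb+y*yb,np.full(len(xs),z)]
            uv=proj(s,P).astype(np.float32)
            v=cv2.remap(ch,uv[:,:1],uv[:,1:],cv2.INTER_CUBIC).ravel()
            g=np.abs(np.gradient(cv2.GaussianBlur(v[None],(0,0),3).ravel()))
            g[g<.5*g.max()]=0; out.append((xs*g).sum()/g.sum()*1000)
        return np.array(out)
    ch=(im[...,2]-im[...,0])+50  # blue-red
    ch=ch.astype(np.float32)
    ys=np.linspace(-.115,.115,24)
    a=edge(ys,-.034,.03,.009,ch)
    e=edge(np.linspace(-.14,.14,29),.028,.03,.008,ch)
    f=lambda Y,a:(np.polyfit(Y,a,1).round(2),np.std(a-np.polyval(np.polyfit(Y,a,1),Y)).round(2))
    print(n,"bar near (mm/m slope, mm)",f(ys,a),"board edge/fence",f(np.linspace(-.14,.14,29),e))
    for l in("pawn","tin","coaster","mug","knight","queen"):
        o=models.outline_of(l,n)
        if o: print(l,np.round(o[0]["extent"],1),round(o[0]["confidence"],2))
E
python3 tip.py
```

```text
scene bar near (mm/m slope, mm) (array([  6.64, -35.25]), np.float64(0.65)) board edge/fence (array([ 3.5, 27.4]), np.float64(0.65))
pawn [325.1 204.    3.9  13. ] 0.67
tin [382.9 155.   27.1  31.4] 0.58
coaster [148.2 164.9  32.4  27.6] 0.59
mug [ 91.1 166.   35.7  40.2] 0.68
knight [277.  227.   12.6  24.6] 0.62
queen [227.1 220.3  12.   23.2] 0.72
top bar near (mm/m slope, mm) (array([  5.65, -35.18]), np.float64(0.3)) board edge/fence (array([ 4.69, 27.28]), np.float64(0.36))
tin [138.5 243.7  19.4  19.6] 0.76
coaster [354.4 229.   27.2  27.6] 0.55
mug [401.9 211.9  34.1  24. ] 0.84
queen [279.  152.8  14.4  11.5] 0.47
tip xb,yb mm -169.10829334121544 30.33415146336062 yaw -7.088195051602219
```

```bash
python3 -c "
from workcell import bot
print(bot.close_job())"
```

```text
the job is handed in; nothing more can be done
None
```

The bar now lies along the fence and the job is handed in, about 14 s into the 72 s allowed. I pushed it over the glass with the open fingers held parallel to the fence. I then pressed it gently at the middle, near the right end and near the left end, and backed the arm off clear of everything.

**Flush and studs:** at all three spots the fingertips stopped dead while the force climbed. In the final picture both stud tails show behind the fence. I could not read the stud travel directly, so "fully in" rests on those stops and the picture.

**Push force:** the highest reading was about 10.5 N at the tool, measured at the end of each move. That includes the bar's friction, so I take the load on the fence to have been below the 18 N limit. I did not measure the fence load itself.

**Position:** the bar is parallel to the board edge within about 0.2° in both cameras, and centred within about 2 mm.

**Disagreements:**
- The cameras put the bar's near edge 35.2 mm from the fence face, against 34 mm ideal. That is within the 2 mm calibration error.
- The fingertip stops gave a fence angle about 0.25° from my first estimate. One of the two cameras' first fence-line readings showed about the same angle.

**Everything else:** I saw nothing displaced in the pictures. In the last check the detector missed the pawn and the knight in the top view, but found both in the scene view. I did not re-check the clipboard or clock at the end; the arm never went near them at table height.

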